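# Shut the tool box and click its padlock home

### The arm

A 6-joint arm with a two-finger parallel gripper is mounted at the origin on a cart in front of the work surface, level with it; the furniture and walls round the work are solid. World frame = base frame: x ahead of the robot, y to its left, z up, the work surface at z = 0. Lengths are in mm, angles in rad, forces in N, time in s.
With the tool pointing down it reaches from about 300 to 825 mm from the base axis. Payload 5.4 kg.
Tool frame: the origin (TCP) lies at the very end of the fingers, on their centre line; the grasp point (between the pads) lies 19 mm behind it (pinch_z is the distance from the TCP to the grasp point, in mm); z points along the fingers, y is the line along which they close (so a half turn about z gives the same grasp; the last joint's range is limited). The gripper opens to 92 mm and grips with 3 to 60 N. Pads are 20 mm wide; open, the fingers measure 128 mm over their backs; the gripper's body (75 mm by 189 mm) begins 69 mm behind the grasp point.
Start: joints at [0.968, 0.158, 1.597, -0, 1.386, -0.21], TCP at [220.105, 531.187, 214.601] pointing down, gripper open.
Joint ranges: [-2.91, 2.91], [-0.94, 2.29], [0.18, 2.7], [-1.29, 4.43], [0.17, 2.64], [-3, 3]. Speed limits (rad/s): [2.57, 2.57, 3.14, 3.14, 3.14, 3.14].

### API

Orientations are given as a unit quaternion [x, y, z, w].
In Python, from station import * gives the robot as it stands. The module is installed in compiled form; this text tells all that it offers.
- The arm moves only by the shell command python3 -m creep 'ROWS'. ROWS is JSON, a list of rows, each an object with "claw": the finger opening in m, from 0 to 0.0919; "offset": the shift along the world's x, y, z in m, a list of three; "turn": the turn about the world's z in rad. In form: [{"claw": claw, "offset": [x, y, z], "turn": turn}, ...]. A call has 1 to 20 rows; each row is the pose to reach, as a shift and turn from the pose commanded when the call began; what a row does not reach only later rows make up. A row lasts 1/8 s, in which the tool goes at most 62.5 mm and 10.7 degrees, less where a joint would pass 70% of its speed; a pose out of reach is approached as far as the arm can. A call with a gripper value outside its range is refused whole. The fingers move at their own pace and stop on an object; the grip force is fixed at half the most. Time passes only in rows, so rows that repeat a pose let the fingers close. It gives the time, the measured TCP pose, the force, the opening and the grip force at its end, in the units of the state.
- state(): the state, without advancing time (a new reading comes with each control period).
- snapshot(name): name is "scene" or "side" or "wrist"; returns the picture (384x512x3 uint8, red, green, blue); there is no depth.
- get_calibration(name): a dict with "vfov" (degrees; the focal length in pixels is half the picture's height over the tangent of half this angle, whatever the lens; pixels are square), "cx", "cy" (the principal point, pixels), "origin" and "attitude" of the camera in the world. Camera axes: x right, y up, looking along -z (the intrinsics and any distortion apply to the point x, -y, -z); pixel columns grow to the right and rows downward; lengths in mm; the calibration is good to about 2 mm. A picture is of the moment at which its call begins: read the wrist's pose just before it. get_calibration takes no time and is no camera call; for the wrist camera it gives the pose at the moment of the call.
- sign_off(): hands the job in; it is judged then, once.
Trained networks look in the newest picture that a camera, given by its name, has taken for a name from the list of things; names that differ only in an ending like _2 or _b are one class to them, and where a whole thing is asked for, a point or a joint stands for the part that bears it (a point fixed in the world has none). Each returns a list of dicts, best first, with "p" (0 to 1); they miss things now and then, are a little off and sometimes report something else, mostly with a low value. They report only what shows in the picture. A call takes as long as a camera call.
- outline_of(thing, camera): "region" (384x512 bool, what is visible of it) and "extent" ([left, top, right, bottom] in pixels, round what is visible of it).
- mark_of(thing, camera): "centre" ([row, column] in pixels: a listed point, or the origin of a listed thing).
The state is a dict: "clock": time; "q": joint angles; "dq": joint speeds; "joint_efforts": joint torques, N m; "position": TCP position; "eef_rot": TCP orientation; "ft_force": force on the tool from outside, world axes, zero at the start; "ft_torque": the same for the moment, N m; "gripper_width": finger opening in mm; "finger_force": force on a finger pad.
Only numpy, scipy, OpenCV 4.12 (cv2) and the standard library are available. Lean on these libraries where they do the work, as an engineer would, in place of code of your own. Each camera call takes 0.05 s, during which the arm holds its last target. There are 200 camera calls.

### The job

Lock the snips away: shut the lid of the small green steel box, then swing the open shackle of its padlock round over the hole in the lid's hasp plate and press it down, through the plate into the lock, until the hidden pawl clicks and the shackle stays down by itself. Feel for the click and press no harder than about 30 N, because how deep it sits differs from lock to lock, and do not disturb the things standing round the box.

Things in the scene. Friction and masses are not known exactly. Their poses are not given: they have to be found in the camera images.
- tool_box: green steel box, 120 mm deep (its x) by 180 mm wide (its y), 68 mm high, fixed to the bench. Origin: centre of its underside. x points from the front (padlock side, towards the robot) to the back (lid hinge), y along the front to the left, z up.
- padlock: laminated steel padlock, 34 (x) x 84 (y) x 64 mm, bolted upright to the front of the box, right of its middle; its top is 70 mm above the bench. Origin: middle of the lock at bench height; axes as the box's. Over the last 11 mm before the click its pawl adds a few N (12 to 16 N in all); a hard stop follows 2.5 mm below the click: 20 N always gets past the click, over 40 N spoils the lock.
- lid (a joint): hinge of the lid along the rear upper edge of the box, rad: 0 shut, grows as it opens (starts 0.35 to 0.9). It stays at any angle; about 1 to 4 N pushed down near the front edge moves it. The lid is a plate 126 x 184 x 6 mm; when shut its top is 74 mm above the bench.
- lid_hinge (a point): point on the lid's hinge axis, middle of the box's width, 68 mm above the bench (level with the shut lid's underside); the axis runs along the box's y.
- lid_edge (a point): point on the lid's upper face, 15 mm behind its front edge and 50 mm left of the box's middle, away from the padlock: a good place to push it shut with closed fingers. It lies 110 mm from the hinge axis.
- plate_hole (a point): centre, on the upper face, of the 17 mm hole in the steel hasp plate (32 x 32 x 4 mm) that juts out from the lid's front edge. With the lid shut this upper face is 76 mm above the bench and the hole lies right over the toe hole of the padlock.
- toe_hole (a point): centre of the 17 mm hole in the padlock's top (70 mm above the bench) that takes the free leg (toe) of the shackle.
- shackle_swing (a joint): swing of the shackle about its heel leg, which stands upright in the lock 50 mm to the right of the toe hole (box's -y); rad. 0: the toe is right over the toe hole; positive: swung out to the front, away from the box (starts 0.7 to 1.4; seen from above, the toe goes counterclockwise as it grows). Turns from -0.25 to 1.7 with slight friction and has no stop at 0. The toe enters the plate within about 0.06 rad of 0, its round end helping.
- shackle_press (a joint): how far the shackle is pressed down, m: 0 is fully up. A spring pushes it up with 3 N at 0, growing by 0.12 N per mm. The toe meets the shut hasp plate at 0.005. The click comes somewhere between 0.031 and 0.052. Let go before the click, the shackle springs right up; after it, it stays down, rising by 3 mm at most.
- shackle_bow (a point): middle of the shackle's bow, on the centre line of the bar: a level round steel bar 12 mm thick, 50 mm between the legs' centre lines, straight for 26 mm about this point. It runs from heel leg to toe leg, along the box's y when shackle_swing is 0. It stands 146 mm above the bench when up; 50 mm of free space below it.
- shackle_toe (a point): lowest point of the shackle's toe leg (12 mm thick, round end); 81 mm above the bench when up, 5 mm above the shut hasp plate.
- flush_snips: snips with orange and black handles, 123 x 38 x 11 mm, lying in the box; origin: centre of the underside.
- paint_bottle_1: paint bottle with a white cap, 36 x 36 x 101 mm, standing loose to the left; origin: centre of its underside. Bystander.
- paint_bottle_2: green paint bottle, 36 x 36 x 101 mm, standing loose to the left; origin: centre of its underside. Bystander.
- clay_block: grey block, 65 x 97 x 49 mm, loose at the left front; origin: centre of its underside. Bystander.
- glue_bottle: white bottle with a red tip, 30 x 30 x 147 mm, standing loose to the right of the box; origin: centre of its underside. Bystander.
- pliers: pliers with blue handles, 53 x 156 x 14 mm, lying loose on the right; origin: centre of the underside. Bystander.

How it is judged (in metres and radians):
On the way, in this order (a step that is already met when the one before it is completed fails the run):
1. the lid is shut while the shackle is still up (value of joint lid below 0.04 rad and value of joint shackle_press below 0.012 m), for 0.2 s.
2. the shackle's toe stands through the hasp plate and is pressed down past 28 mm (value of joint shackle_press above 0.028 m and horizontal distance between shackle_toe and toe_hole below 0.006 m), for 0.1 s.
At the end, for the whole second after the job is handed in: The lid is shut (below 0.04 rad), the shackle's toe stands through the hasp plate in the toe hole (within 6 mm of its centre in plan), and the shackle, let go, stays down by itself at rest, pressed in more than 27 mm; the snips are still in the box (value of joint lid below 0.04 rad and value of joint shackle_press above 0.027 m and horizontal distance between shackle_toe and toe_hole below 0.006 m and velocity of joint shackle_press between -0.005 and 0.005 m/s and horizontal distance between flush_snips and tool_box below 0.08 m); the robot touches nothing.
It fails at once if the shackle is driven against the inside of the lock with more than 40 N (contact force between shackle_press and padlock above 40 N).
It fails at once if a bystander (paint bottle, block, glue bottle or pliers) is shifted by more than 30 mm (distance of any of paint_bottle_1, paint_bottle_2, clay_block, glue_bottle, pliers from where it was at the start of the episode above 0.03 m).
It also fails if it takes over 61 s, if anything falls off the work surface, if the arm or the gripper's body presses on something with over 40 N, if the wrist force passes 120 N, or if a joint passes its speed limit or range.

## Working session

There is one attempt and no reset: what is moved stays moved. The work goes in short steps, Python scripts to look and compute and a shell command to move; the robot and the scene stay as the last step left them, time stands still between calls to the robot, and variables do not carry over. Pictures are saved under pics/ and viewed, at most 10 in all, crops included, and the job is handed in when it is done.

```bash
mkdir -p pics
cat > h.py <<'E'
from station import *
import numpy as np, cv2
from scipy.spatial.transform import Rotation as R
def ray(cam,px,c=None):
    c=c or get_calibration(cam); f=192/np.tan(np.radians(c["vfov"])/2)
    d=np.array([(px[1]-c["cx"])/f,-(px[0]-c["cy"])/f,-1.0])
    A=np.array(c["attitude"],float); M=R.from_quat(A).as_matrix() if A.size==4 else A.reshape(3,3)
    d=M@d; return np.array(c["origin"],float),d/np.linalg.norm(d)
def atz(cam,px,z,c=None):
    o,d=ray(cam,px,c); return o+d*(z-o[2])/d[2]
def tri(rs):
    A=np.zeros((3,3));b=np.zeros(3)
    for o,d in rs:
        P=np.eye(3)-np.outer(d,d);A+=P;b+=P@o
    x=np.linalg.solve(A,b); return x,[np.linalg.norm((np.eye(3)-np.outer(d,d))@(x-o)) for o,d in rs]
E
python3 - <<'E'
from h import *
np.set_printoptions(precision=1,suppress=True)
s=state();print(s["clock"],s["position"],s["eef_rot"],s["gripper_width"])
ims=[]
for c in ("scene","side","wrist"):
    k=get_calibration(c);print(c,k)
    im=snapshot(c);ims.append(im)
    cv2.imwrite(f"pics/{c}0.png",im[:,:,::-1])
names=["tool_box","padlock","lid_hinge","lid_edge","plate_hole","toe_hole","shackle_bow","shackle_toe","glue_bottle","paint_bottle_1","clay_block","pliers"]
for n in names:
    rs=[]
    for c in ("scene","side"):
        m=mark_of(n,c)[:2]
        print(n,c,[(np.round(x["centre"],1).tolist(),round(x["p"],2)) for x in m])
        if m: rs.append(ray(c,m[0]["centre"]))
    if len(rs)==2: print("   ",*tri(rs))
cv2.imwrite("pics/a.png",cv2.resize(np.vstack(ims[:2])[:,:,::-1],(400,600)))
E
```

```text
0.0 [219.7 530.7 213.6] [ 0.2  1.  -0.  -0. ] 91.94312469687969
scene {'vfov': 55.77818572661427, 'cx': 258.5322314895661, 'cy': 187.62355786598107, 'origin': array([121.9, 839.1, 515.4]), 'attitude': array([-0.1,  0.5,  0.8, -0.2])}
side {'vfov': 43.04007011660913, 'cx': 258.84148074662534, 'cy': 194.69658490175206, 'origin': array([202. , 925.6, 814.9]), 'attitude': array([-0.1,  0.4,  0.9, -0.2])}
wrist {'vfov': 58.47769886055059, 'cx': 255.85475277400602, 'cy': 193.94225825392337, 'origin': array([156.3, 557.4, 383.4]), 'attitude': array([-0.1, -0.1,  0.6,  0.8])}
tool_box scene [([222.5, 234.2], 0.73)]
tool_box side [([225.4, 235.8], 0.91), ([174.7, 319.3], 0.15)]
    [564.7 184.5 -21.1] [np.float64(10.184895820640701), np.float64(10.184895820640586)]
padlock scene []
padlock side [([214.2, 267.6], 0.96), ([166.5, 277.4], 0.31)]
lid_hinge scene [([194.9, 210.6], 0.78), ([199.1, 268.7], 0.65)]
lid_hinge side [([210.9, 205.2], 0.68)]
    [600.4 241.6  75.5] [np.float64(0.667121406532862), np.float64(0.6671214065327565)]
lid_edge scene [([175.5, 233.4], 0.6)]
lid_edge side [([196.1
[... 830 characters left out ...]
64(2.9635715306508286), np.float64(2.963571530650777)]
glue_bottle scene [([184.5, 294.0], 0.81), ([186.6, 290.9], 0.5)]
glue_bottle side [([170.5, 285.9], 0.79)]
    [520.1 -78.5 -30.1] [np.float64(1.8690213173452093), np.float64(1.8690213173452168)]
paint_bottle_1 scene [([282.7, 180.8], 0.91), ([281.3, 163.3], 0.79)]
paint_bottle_1 side [([311.5, 178.8], 0.78), ([318.1, 198.9], 0.64)]
    [598.2 395.7 -84.2] [np.float64(9.08715179568273), np.float64(9.08715179568284)]
clay_block scene [([282.5, 255.8], 0.86)]
clay_block side [([305.8, 271.0], 0.71)]
    [396.8 378.6   1.7] [np.float64(1.1713061476435886), np.float64(1.1713061476434679)]
pliers scene []
pliers side [([177.4, 319.5], 0.64)]
```

View pics/scene0.png

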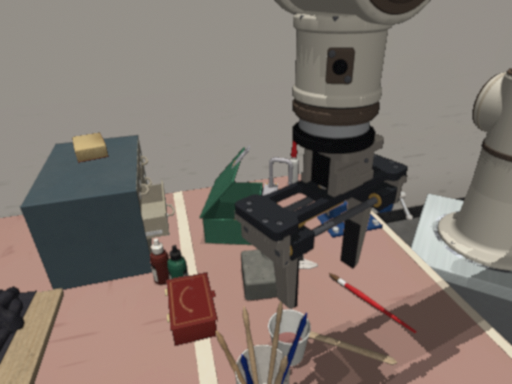

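View pics/side0.png

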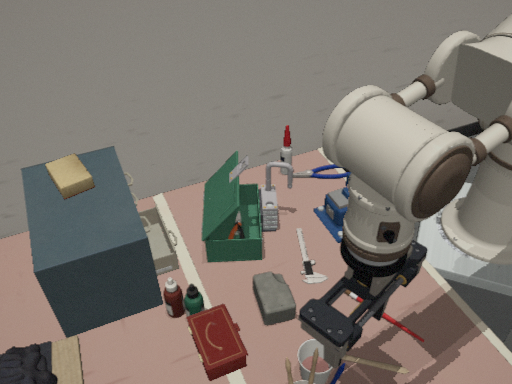

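The scene picture shows the open green box at about (235,215) with the lid leaning back to the left. The shackle is at (283,165), swung out to the front, and the glue bottle stands right behind it. The side picture agrees, with the shackle at (278,172) and the plate at (240,168). Next I'll move the wrist camera over the box.

```bash
python3 -m creep '[{"claw":0.0,"offset":[0.03,-0.035,0.04],"turn":0},{"claw":0.0,"offset":[0.07,-0.08,0.06],"turn":0},{"claw":0.0,"offset":[0.11,-0.12,0.08],"turn":0},{"claw":0.0,"offset":[0.15,-0.16,0.1],"turn":0},{"claw":0.0,"offset":[0.18,-0.2,0.12],"turn":0},{"claw":0.0,"offset":[0.2,-0.24,0.13],"turn":0},{"claw":0.0,"offset":[0.22,-0.28,0.14],"turn":0},{"claw":0.0,"offset":[0.24,-0.32,0.15],"turn":0},{"claw":0.0,"offset":[0.25,-0.34,0.15],"turn":0},{"claw":0.0,"offset":[0.25,-0.34,0.15],"turn":0},{"claw":0.0,"offset":[0.25,-0.34,0.15],"turn":0}]'
python3 - <<'E'
from h import *
np.set_printoptions(precision=2,suppress=True)
s=state();print(s["clock"],s["position"],s["eef_rot"])
k=get_calibration("wrist");print(k)
im=snapshot("wrist")
cv2.imwrite("pics/w1.png",im[:,:,::-1])
Z={"tool_box":0,"padlock":0,"lid_hinge":68,"lid_edge":130,"plate_hole":140,"toe_hole":70,"shackle_bow":146,"shackle_toe":81}
for n in Z:
    print(n,[(np.round(x["centre"],1).tolist(),round(x["p"],2),atz("wrist",x["centre"],Z[n],k)) for x in mark_of(n,"wrist")[:2]])
E
```

```text
clock: 2.72
position: [469.7, 191.9, 364.5]
eef_rot: [0.195, 0.981, 0.0, -0.0]
ft_force: [-0.1, 0.7, 1.1]
gripper_width: 0.5
finger_force: 0.0
2.725 [469.69 191.92 364.5 ] [ 0.19  0.98  0.   -0.  ]
{'vfov': 58.47769886055059, 'cx': 255.85475277400602, 'cy': 193.94225825392337, 'origin': array([406.08, 218.2 , 534.15]), 'attitude': array([-0.1 , -0.07,  0.55,  0.83])}
tool_box [([192.5, 287.9], 0.75, array([546.69, 215.43,   0.  ]))]
padlock [([178.2, 234.1], 0.72, array([492.22, 145.01,   0.  ]))]
lid_hinge [([191.2, 326.9], 0.45, array([547.91, 266.82,  68.  ]))]
lid_edge [([191.1, 328.5], 0.72, array([529.67, 262.19, 130.  ]))]
plate_hole [([229.0, 275.3], 0.74, array([546.57, 185.48, 140.  ]))]
toe_hole [([171.2, 243.5], 0.82, array([476.89, 170.4 ,  70.  ])), ([193.1, 289.9], 0.19, array([530.13, 218.06,  70.  ]))]
shackle_bow [([198.0, 200.4], 0.91, array([475.25, 119.22, 146.  ]))]
shackle_toe [([173.6, 193.5], 0.8, array([452.53, 108.27,  81.  ]))]
```

View pics/w1.png

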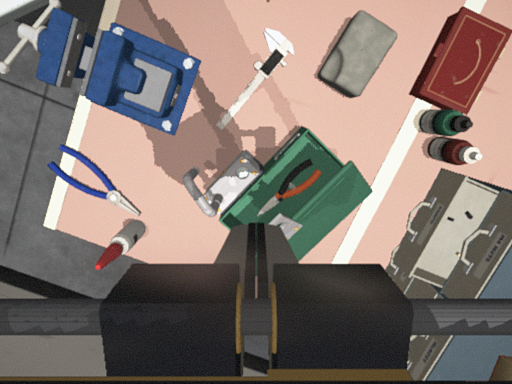

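The wrist picture shows the box with its front edge from (222,213) to (302,130). The lock is at (235,175), and the shackle runs from its heel at about (213,205) to its toe at about (190,178). The plate is partly hidden by the fingers. I'll take one more view with the fingers out of the way, then fit a model.

```bash
python3 -m creep '[{"claw":0.0,"offset":[0.03,-0.015,0],"turn":0},{"claw":0.0,"offset":[0.06,-0.03,0],"turn":0},{"claw":0.0,"offset":[0.08,-0.035,0],"turn":0},{"claw":0.0,"offset":[0.08,-0.035,0],"turn":0},{"claw":0.0,"offset":[0.08,-0.035,0],"turn":0}]' | head -2
cat > fit.py <<'E'
from h import *
import json,os
from scipy.optimize import least_squares
np.set_printoptions(precision=2,suppress=True)
N=["tool_box","padlock","lid_hinge","lid_edge","plate_hole","toe_hole","shackle_bow","shackle_toe"]
def model(p):
    x,y,yaw,ty,lid,sw=p
    c,s=np.cos(yaw),np.sin(yaw); W=lambda b:np.array([x+c*b[0]-s*b[1],y+s*b[0]+c*b[1],b[2]])
    def L(r,yy,h): return W([60-r*np.cos(lid)+h*np.sin(lid),yy,68+r*np.sin(lid)+h*np.cos(lid)])
    heel=np.array([-77,ty-50]); u=np.array([-np.sin(sw),np.cos(sw)])
    return {"tool_box":W([0,0,0]),"padlock":W([-77,ty-25,0]),"lid_hinge":W([60,0,68]),"lid_edge":L(110,50,6),
     "plate_hole":L(137,ty,8),"toe_hole":W([-77,ty,70]),"shackle_bow":W([*(heel+25*u),146]),"shackle_toe":W([*(heel+50*u),81]),"heel":W([*heel,146])}
def look(cams,f="obs.json"):
    obs=json.load(open(f)) if os.path.exists(f) else []
    for c in cams:
        k=get_calibration(c); im=snapshot(c); n=len(obs)
        cv2.imwrite(f"pics/l_{c}_{n}.png",im[:,:,::-1])
        for t in N:
            for m in mark_of(t,c)[:1]:
                if m["p"]<.5: continue
                o,d=ray(c,m["centre"],k); obs.append([c,t,m["p"],o.tolist(),d.tolist(),list(map(float,m["centre"]))])
    json.dump(obs,open(f,"w")); return obs
def fit(obs,p0=(547,215,.48,5,.86,1.4),free=(1,1,1,1,1,1)):
    def res(p):
        M=model(p); r=[]
        for c,t,w,o,d,_ in obs:
            d=np.array(d); v=M[t]-np.array(o); e=(v-d*(v@d))/(6 if t in("tool_box","padlock","lid_hinge") else 3)/ (1 if c=="wrist" else 2)
            r+=list(e)
        return np.array(r)
    s=least_squares(res,p0,loss="soft_l1"); r=res(s.x).reshape(-1,3)
    for (c,t,w,*_),e in zip(obs,r): print(f"{c} {t} {w:.2f} {np.linalg.norm(e):.1f}",end="; ")
    print("\nparams",s.x)
    return s.x
E
python3 - <<'E'
from fit import *
obs=look(["scene","side","wrist"])
p=fit(obs)
for k,v in model(p).items(): print(k,v)
q=p.copy();q[4]=0;print("shut",model(q)["lid_edge"],model(q)["plate_hole"]);print(state()["position"],state()["clock"])
E
ls pics
```

```text
clock: 3.8
position: [549.5, 156.5, 364.7]
scene tool_box 0.74 0.7; scene padlock 0.97 0.8; scene lid_hinge 0.70 0.9; scene lid_edge 0.85 0.2; scene plate_hole 0.96 1.0; scene toe_hole 0.80 2.2; scene shackle_bow 0.54 1.9; scene shackle_toe 0.57 10.8; side tool_box 0.83 0.9; side padlock 0.82 0.4; side lid_hinge 0.77 0.6; side lid_edge 0.95 0.5; side plate_hole 0.89 1.6; side toe_hole 0.85 0.3; side shackle_bow 0.69 0.6; side shackle_toe 0.54 0.9; wrist tool_box 0.73 0.6; wrist padlock 0.88 0.7; wrist lid_hinge 0.68 1.4; wrist lid_edge 0.63 0.1; wrist plate_hole 0.73 56.4; wrist toe_hole 0.96 1.8; wrist shackle_bow 0.60 0.5; wrist shackle_toe 0.66 1.4; 
params [545.13 214.45   0.37 -25.86   0.87   1.16]
tool_box [545.13 214.45   0.  ]
padlock [491.39 139.43   0.  ]
lid_hinge [601.17 235.89  68.  ]
lid_edge [521.11 258.8  155.76]
plate_hole [533.33 182.25 177.64]
toe_hole [482.46 162.78  70.  ]
shackle_bow [475.35 117.18 146.  ]
shackle_toe [450.37 118.27  81.  ]
heel [500.32 116.09 146.  ]
shut [480.57 243.29  74.  ] [482.46 162.78  76.  ]
[550.12 156.19 364.62] 5.15
a.png
l_scene_0.png
l_side_8.png
l_wrist_16.png
scene0.png
side0.png
w1.png
wrist0.png
```

```bash
python3 -m creep '[{"claw":0.0,"offset":[-0.005,0.04,-0.04],"turn":0},{"claw":0.0,"offset":[-0.01,0.08,-0.08],"turn":0},{"claw":0.0,"offset":[-0.014,0.108,-0.12],"turn":0},{"claw":0.0,"offset":[-0.014,0.108,-0.165],"turn":0},{"claw":0.0,"offset":[-0.014,0.108,-0.195],"turn":0},{"claw":0.0,"offset":[-0.014,0.108,-0.215],"turn":0},{"claw":0.0,"offset":[-0.024,0.104,-0.223],"turn":0},{"claw":0.0,"offset":[-0.035,0.0995,-0.232],"turn":0},{"claw":0.0,"offset":[-0.042,0.097,-0.241],"turn":0},{"claw":0.0,"offset":[-0.049,0.094,-0.249],"turn":0},{"claw":0.0,"offset":[-0.055,0.092,-0.258],"turn":0},{"claw":0.0,"offset":[-0.06,0.09,-0.268],"turn":0},{"claw":0.0,"offset":[-0.064,0.0885,-0.28],"turn":0},{"claw":0.0,"offset":[-0.066,0.0875,-0.287],"turn":0}]'
python3 -m creep '[{"claw":0.0,"offset":[0,0,-0.003],"turn":0},{"claw":0.0,"offset":[0,0,-0.004],"turn":0},{"claw":0.0,"offset":[0,0,-0.004],"turn":0}]'
```

```text
clock: 6.9
position: [483.2, 243.5, 76.4]
eef_rot: [0.195, 0.981, -0.0, -0.001]
ft_force: [0.4, 0.0, 0.4]
gripper_width: 0.5
finger_force: 0.5
clock: 7.28
position: [483.2, 243.4, 74.2]
eef_rot: [0.195, 0.981, -0.001, -0.001]
ft_force: [-5.6, -1.6, 9.1]
gripper_width: 0.6
finger_force: 4.3
```

```bash
python3 -m creep '[{"claw":0.0,"offset":[0,0,0.04],"turn":0},{"claw":0.04,"offset":[0,0,0.09],"turn":0},{"claw":0.04,"offset":[0,-0.01,0.14],"turn":0},{"claw":0.04,"offset":[0.02,-0.05,0.18],"turn":0},{"claw":0.04,"offset":[0.04,-0.09,0.22],"turn":0},{"claw":0.04,"offset":[0.06,-0.13,0.226],"turn":0},{"claw":0.04,"offset":[0.067,-0.153,0.226],"turn":0},{"claw":0.04,"offset":[0.067,-0.153,0.226],"turn":0},{"claw":0.04,"offset":[0.067,-0.153,0.226],"turn":0}]'
python3 - <<'E'
from fit import *
obs=look(["scene","side","wrist"],"obs2.json")
p=fit(obs,(545,214,.37,-25,0.01,1.16))
for k,v in model(p).items(): print(k,v)
print("shackle angle world",p[2]+np.pi/2+p[5])
for t in ("plate_hole","toe_hole","shackle_bow","shackle_toe"):
    print(t,[o[5] for o in obs if o[0]=="wrist" and o[1]==t])
E
ls pics/l_wrist*
```

```text
clock: 8.4
position: [550.7, 91.5, 299.3]
eef_rot: [0.195, 0.981, 0.0, -0.0]
ft_force: [-1.0, -0.2, -0.4]
gripper_width: 40.0
finger_force: 0.0
scene tool_box 0.78 1.1; scene padlock 0.80 0.8; scene lid_hinge 0.78 0.9; scene lid_edge 0.72 0.6; scene plate_hole 0.66 0.1; scene toe_hole 0.65 2.6; scene shackle_bow 0.75 1.0; scene shackle_toe 0.71 1.9; side tool_box 0.84 0.9; side padlock 0.84 0.7; side lid_hinge 0.56 0.5; side lid_edge 0.57 0.7; side plate_hole 0.83 0.4; side toe_hole 0.66 0.8; side shackle_bow 0.75 1.7; side shackle_toe 0.82 0.8; wrist tool_box 0.71 1.1; wrist padlock 0.65 6.1; wrist lid_hinge 0.84 1.0; wrist lid_edge 0.76 0.4; wrist plate_hole 0.68 1.6; wrist toe_hole 0.71 0.9; wrist shackle_bow 0.70 0.6; 
params [544.76 215.14   0.38 -21.42   0.     1.26]
tool_box [544.76 215.14   0.  ]
padlock [490.19 143.68   0.  ]
lid_hinge [600.57 237.17  68.  ]
lid_edge [479.9  243.28  74.11]
plate_hole [481.01 166.94  76.13]
toe_hole [481.01 166.93  70.  ]
shackle_bow [474.42 118.8  146.  ]
shackle_toe [449.48 117.17  81.  ]
heel [499.37 120.43 146.  ]
shackle angle world 3.2067349327973655
plate_hole [[82.1, 292.3]]
toe_hole [[83.1, 293.6]]
shackle_bow [[95.7, 252.7]]
shackle_toe []
pics/l_wrist_16.png
```

Run:
```python
from fit import *
k=get_calibration("wrist");im=snapshot("wrist")
c=im[20:200,170:350];cv2.imwrite("pics/c1.png",cv2.resize(c,None,fx=3.2,fy=3.2,interpolation=cv2.INTER_CUBIC)[:,:,::-1])
for px in ([95.7,252.7],):print(atz("wrist",px,146,k))
```

```text
[476.22 118.49 146.  ]
```

View pics/c1.png

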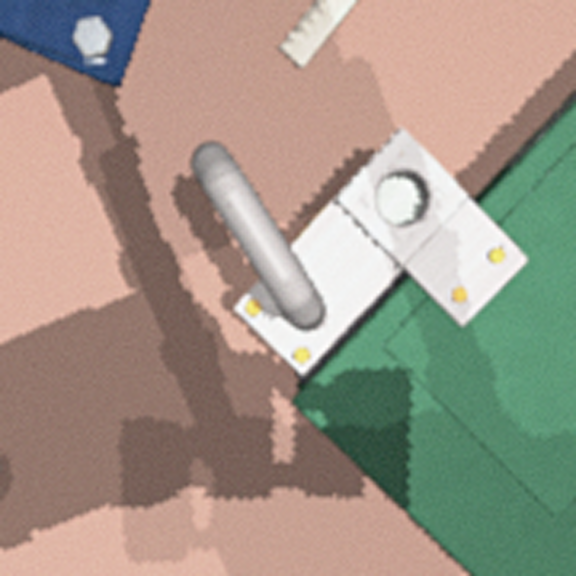

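The crop shows the lid shut and the plate hole at crop (403,198). The bow bar runs from the heel end at (307,310) to the toe end at (210,160). The padlock's right end has corners at (235,308) and (300,377).

Run:
```python
from fit import *
g=lambda u,v,z:atz("wrist",[v/3.2+20,u/3.2+170],z)
h=g(307,310,146);t=g(210,160,146);o=g(403,198,76)
print("heel",h,"toe",t,"hole",o,"bow",(h+t)/2,"len",np.linalg.norm(h-t),"ang",np.arctan2(*(t-h)[1::-1]))
print("heel-hole",np.linalg.norm((h-o)[:2]),"ang",np.arctan2(*(o-h)[1::-1]))
a,b,c,d=g(300,377,70),g(235,308,70),g(403,128,76),g(337,200,76)
print("lock end dir (-x)",b-a,np.linalg.norm(b-a),"plate left->right",d-c)
e,f=g(300,378,74),g(575,100,74)
print("box edge yaw",np.arctan2(*(f-e)[1::-1])-np.pi/2)
```

```text
heel [498.17 122.52 146.  ] toe [450.06 112.93 146.  ] hole [478.49 168.03  76.  ] bow [474.12 117.73 146.  ] len 49.053196541076886 ang -2.944885552157696
heel-hole 49.580258795371236 ang 1.9790210535876323
lock end dir (-x) [-31.29 -12.13   0.  ] 33.557436122075316 plate left->right [ 12.94 -29.07   0.  ]
box edge yaw 0.3954666579130257
```

```bash
python3 -m creep '[{"claw":0.04,"offset":[-0.03,0.01,-0.03],"turn":0.15},{"claw":0.04,"offset":[-0.06,0.02,-0.06],"turn":0.3},{"claw":0.04,"offset":[-0.0766,0.0262,-0.09],"turn":0.45},{"claw":0.04,"offset":[-0.0766,0.0262,-0.11],"turn":0.589},{"claw":0.04,"offset":[-0.0766,0.0262,-0.12],"turn":0.589},{"claw":0.04,"offset":[-0.0766,0.0262,-0.14],"turn":0.589},{"claw":0.04,"offset":[-0.0766,0.0262,-0.164],"turn":0.589},{"claw":0.04,"offset":[-0.0766,0.0262,-0.164],"turn":0.589}]'
python3 -m creep '[{"claw":0.0,"offset":[0,0,0],"turn":0},{"claw":0.0,"offset":[0,0,0],"turn":0},{"claw":0.0,"offset":[0,0,0],"turn":0},{"claw":0.0,"offset":[0,0,0],"turn":0}]'
```

```text
clock: 10.8
position: [473.6, 116.8, 134.4]
eef_rot: [-0.097, 0.995, 0.0, -0.002]
ft_force: [-0.7, 0.7, -0.1]
gripper_width: 40.1
finger_force: 0.0
clock: 11.3
position: [475.1, 116.9, 136.3]
eef_rot: [-0.098, 0.995, -0.0, 0.001]
ft_force: [-0.0, 0.2, 2.0]
gripper_width: 11.0
finger_force: 30.0
```

```bash
python3 -m creep '[{"claw":0.0,"offset":[-0.0004,0.0034,0],"turn":-0.136},{"claw":0.0,"offset":[-0.0004,0.0068,0],"turn":-0.272},{"claw":0.0,"offset":[0.0001,0.0101,0],"turn":-0.408},{"claw":0.0,"offset":[0.001,0.0134,0],"turn":-0.544},{"claw":0.0,"offset":[0.0024,0.0165,0],"turn":-0.68},{"claw":0.0,"offset":[0.0042,0.0194,0],"turn":-0.816},{"claw":0.0,"offset":[0.0063,0.022,0],"turn":-0.952},{"claw":0.0,"offset":[0.0088,0.0243,0],"turn":-1.088},{"claw":0.0,"offset":[0.0116,0.0263,0],"turn":-1.223},{"claw":0.0,"offset":[0.0146,0.0278,0],"turn":-1.359},{"claw":0.0,"offset":[0.0146,0.0278,0],"turn":-1.359},{"claw":0.0,"offset":[0.0146,0.0278,0],"turn":-1.359}]'
python3 - <<'E'
from fit import *
obs=look(["scene","side","wrist"],"obs3.json")
p=fit(obs,(545,214,.39,-25,0.01,0))
k=get_calibration("wrist");im=cv2.imread([o for o in __import__("glob").glob("pics/l_wrist*") ] and sorted(__import__("glob").glob("pics/l_wrist*"),key=__import__("os").path.getmtime)[-1])
cv2.imwrite("pics/w3.png",im)
for o in obs: 
    if o[0]=="wrist": print(o[1],o[5])
s=state();print(R.from_quat(s["eef_rot"]).as_matrix()[:,1])
E
```

```text
clock: 12.8
position: [489.4, 144.5, 135.9]
eef_rot: [0.548, 0.836, 0.0, 0.0]
ft_force: [0.4, -0.7, 1.1]
gripper_width: 11.1
finger_force: 30.0
scene tool_box 0.63 1.1; scene padlock 0.75 0.6; scene lid_hinge 0.62 18.2; scene lid_edge 0.86 0.6; scene plate_hole 0.65 0.8; scene toe_hole 0.63 2.5; scene shackle_toe 0.65 2.3; side tool_box 0.64 1.4; side padlock 0.62 1.2; side lid_hinge 0.59 0.8; side lid_edge 0.95 0.8; side plate_hole 0.69 0.6; side toe_hole 0.79 1.3; side shackle_bow 0.68 0.4; side shackle_toe 0.61 0.1; wrist tool_box 0.84 0.4; wrist padlock 0.77 0.2; wrist lid_hinge 0.89 1.0; wrist lid_edge 0.85 1.3; wrist plate_hole 0.89 0.8; wrist toe_hole 0.85 1.3; wrist shackle_bow 0.80 1.3; wrist shackle_toe 0.56 0.3; 
params [544.65 214.97   0.38 -19.37  -0.02   0.05]
tool_box [139.4, 348.6]
padlock [183.9, 257.8]
lid_hinge [144.4, 466.0]
lid_edge [69.3, 309.9]
plate_hole [173.5, 255.2]
toe_hole [169.2, 253.5]
shackle_bow [252.0, 262.6]
shackle_toe [175.3, 253.7]
[0.92 0.4  0.  ]
```

View pics/w3.png

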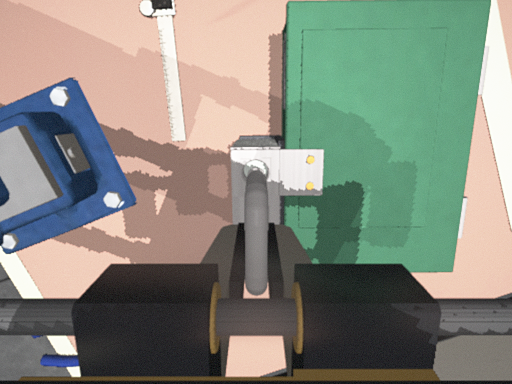

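The toe is over the plate hole at (256,170), and the bar lines up with the box's front. I'll press gently through the plate.

```bash
python3 -m creep '[{"claw":0.0,"offset":[0,0,-0.004],"turn":0},{"claw":0.0,"offset":[0,0,-0.008],"turn":0},{"claw":0.0,"offset":[0,0,-0.012],"turn":0},{"claw":0.0,"offset":[0,0,-0.012],"turn":0}]'
```

```text
clock: 14.65
position: [489.1, 144.6, 123.3]
eef_rot: [0.549, 0.836, -0.0, 0.0]
ft_force: [2.1, -3.2, 2.3]
gripper_width: 11.1
finger_force: 30.0
```

```bash
python3 -m creep '[{"claw":0.0,"offset":[0,0,-0.004],"turn":0},{"claw":0.0,"offset":[0,0,-0.008],"turn":0},{"claw":0.0,"offset":[0,0,-0.012],"turn":0},{"claw":0.0,"offset":[0,0,-0.016],"turn":0},{"claw":0.0,"offset":[0,0,-0.017],"turn":0},{"claw":0.0,"offset":[0,0,-0.017],"turn":0}]'
python3 -m creep '[{"claw":0.0,"offset":[0,0,-0.002],"turn":0},{"claw":0.0,"offset":[0,0,-0.002],"turn":0}]'
```

```text
clock: 15.4
position: [489.2, 144.6, 106.6]
eef_rot: [0.549, 0.836, 0.0, 0.0]
ft_force: [1.7, -3.2, 5.5]
gripper_width: 11.0
finger_force: 30.0
clock: 15.65
position: [489.2, 144.7, 104.7]
eef_rot: [0.549, 0.836, 0.0, 0.0]
ft_force: [2.9, -3.7, 5.0]
gripper_width: 11.3
finger_force: 30.0
```

Now at about 31 mm. I'll go on in 1 to 2 mm steps and watch the force.

```bash
python3 -m creep '[{"claw":0.0,"offset":[0,0,-0.002],"turn":0},{"claw":0.0,"offset":[0,0,-0.002],"turn":0}]' | grep -E "position|ft_force"
python3 -m creep '[{"claw":0.0,"offset":[0,0,-0.002],"turn":0},{"claw":0.0,"offset":[0,0,-0.002],"turn":0}]'| grep -E "position|ft_force"
```

```text
position: [489.2, 144.7, 102.7]
ft_force: [2.8, -3.8, 4.8]
position: [489.2, 144.6, 100.8]
ft_force: [2.2, -3.3, 5.3]
```

```bash
for i in 1; do python3 -m creep '[{"claw":0.0,"offset":[0,0,-0.0015],"turn":0},{"claw":0.0,"offset":[0,0,-0.0015],"turn":0}]' | grep -E "position|ft_force"; done
python3 -m creep '[{"claw":0.0,"offset":[0,0,-0.0015],"turn":0},{"claw":0.0,"offset":[0,0,-0.0015],"turn":0}]'| grep -E "position|ft_force"
```

```text
position: [489.2, 144.7, 99.3]
ft_force: [2.0, -2.8, 6.0]
position: [489.2, 144.7, 97.8]
ft_force: [3.6, -3.6, 5.1]
```

```bash
python3 -m creep '[{"claw":0.0,"offset":[0,0,-0.0015],"turn":0},{"claw":0.0,"offset":[0,0,-0.0015],"turn":0}]'| grep -E "position|ft_force"
```

```text
position: [489.3, 144.7, 96.4]
ft_force: [3.7, -3.2, 5.3]
```

Run:
```python
from h import *
for c in ("side","scene","wrist"):
    k=get_calibration(c);im=snapshot(c);m=mark_of("shackle_bow",c)[:2];print(c,[(x["centre"],x["p"]) for x in m])
    # expected pixel for bow at heights
    f=192/np.tan(np.radians(k["vfov"])/2);M=R.from_quat(k["attitude"]).as_matrix()
    for z in (146,125,106):
        v=M.T@(np.array([488.5,145,z])-k["origin"]);print(z,k["cy"]-f*v[1]/-v[2],k["cx"]+f*v[0]/-v[2])
    cv2.imwrite(f"pics/p_{c}.png",im[:,:,::-1])
    if c=="side": cv2.imwrite("pics/p1.png",cv2.resize(im[110:250,190:330],None,fx=4,fy=4,interpolation=cv2.INTER_CUBIC)[:,:,::-1])
```

```text
side [([186.4, 267.3], 0.49)]
146 171.16212644942712 268.18124321782483
125 178.55039067622099 268.1576775488516
106 185.0725508660658 268.13687441251193
scene [([182.5, 270.9], 0.65)]
146 162.29355461678745 270.00099193919283
125 170.18862238991684 270.0309681874483
106 177.17435190122336 270.0574918308285
wrist [([249.8, 261.6], 0.91)]
146 289.03654326349533 256.1813051327041
125 264.97923895882667 256.162237814268
106 248.1283544917639 256.14888215413276
```

View pics/p1.png

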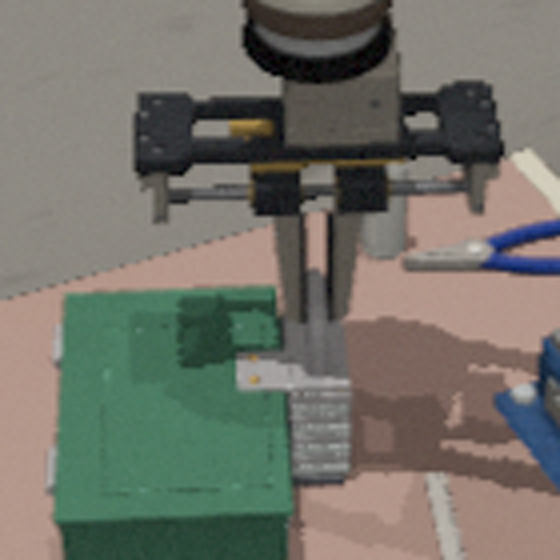

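View pics/p_wrist.png

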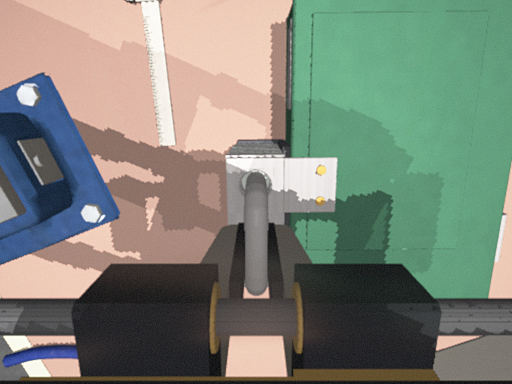

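The side crop and the wrist picture show the shackle down through the plate, with its bow near z = 106. The grip hasn't slipped and the click is still ahead, so I'll keep going.

```bash
python3 -m creep '[{"claw":0.0,"offset":[0,0,-0.0015],"turn":0},{"claw":0.0,"offset":[0,0,-0.0015],"turn":0}]'| grep -E "position|ft_force"
python3 -m creep '[{"claw":0.0,"offset":[0,0,-0.0015],"turn":0},{"claw":0.0,"offset":[0,0,-0.0015],"turn":0}]'| grep -E "position|ft_force"
```

```text
position: [489.3, 144.6, 95.1]
ft_force: [2.6, -3.1, 6.1]
position: [489.5, 144.6, 94.2]
ft_force: [0.7, -3.6, 11.4]
```

```bash
python3 -m creep '[{"claw":0.0,"offset":[0,0,-0.0015],"turn":0},{"claw":0.0,"offset":[0,0,-0.0015],"turn":0}]'| grep -E "position|ft_force"
python3 -m creep '[{"claw":0.0,"offset":[0,0,-0.0015],"turn":0},{"claw":0.0,"offset":[0,0,-0.0015],"turn":0}]'| grep -E "position|ft_force"
```

```text
position: [489.4, 144.7, 92.3]
ft_force: [1.7, -4.2, 7.8]
position: [489.4, 144.7, 90.7]
ft_force: [1.7, -4.3, 7.3]
```

```bash
python3 -m creep '[{"claw":0.0,"offset":[0,0,-0.0015],"turn":0},{"claw":0.0,"offset":[0,0,-0.0015],"turn":0}]'| grep -E "position|ft_force|width"
python3 - <<'E'
from h import *
for c in ("side","scene","wrist"):
    im=snapshot(c);m=mark_of("shackle_bow",c)[:2];print(c,[(x["centre"],x["p"]) for x in m])
    cv2.imwrite(f"pics/q_{c}.png",im[:,:,::-1])
k=get_calibration("wrist");f=192/np.tan(np.radians(k["vfov"])/2);M=R.from_quat(k["attitude"]).as_matrix()
for z in (110,106,102,98):
    v=M.T@(np.array([488.5,145,z])-k["origin"]);print(z,k["cy"]-f*v[1]/-v[2],k["cx"]+f*v[0]/-v[2])
# shackle template shift inside fingers between p and q (gripper-fixed frame): bar region
p=cv2.imread("pics/p_wrist.png");q=cv2.imread("pics/q_wrist.png")
cv2.imwrite("pics/pq.png",cv2.resize(np.hstack([p[150:300,190:320],q[150:300,190:320]]),None,fx=3,fy=3,interpolation=cv2.INTER_CUBIC))
E
```

```text
position: [489.4, 144.7, 89.1]
ft_force: [1.6, -3.3, 6.3]
gripper_width: 11.2
side [([183.2, 265.9], 0.48)]
scene [([182.1, 270.1], 0.55)]
wrist [([249.5, 260.3], 0.83), ([188.7, 253.3], 0.62)]
110 257.4855707253962 255.8552034442236
106 253.96082537857956 255.85698950499173
102 250.59828300031717 255.8586933741885
98 247.38699894809915 255.8603205976888
```

View pics/pq.png

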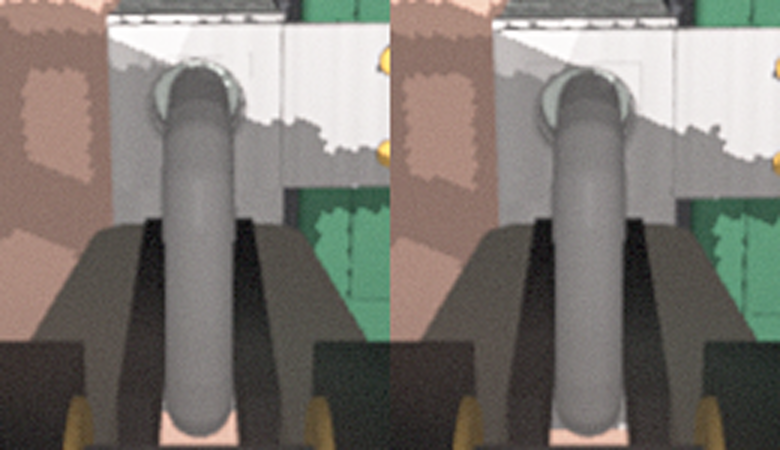

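The bar hasn't moved between the fingers, so the shackle is still going down. I'll continue to the click or the stop.

```bash
python3 -m creep '[{"claw":0.0,"offset":[0,0,-0.0015],"turn":0},{"claw":0.0,"offset":[0,0,-0.0015],"turn":0}]'| grep -E "position|ft_force"
python3 -m creep '[{"claw":0.0,"offset":[0,0,-0.001],"turn":0},{"claw":0.0,"offset":[0,0,-0.001],"turn":0}]'| grep -E "position|ft_force"
```

```text
position: [489.4, 144.7, 87.7]
ft_force: [1.8, -3.1, 7.8]
position: [489.4, 144.7, 86.8]
ft_force: [1.1, -4.6, 7.3]
```

```bash
python3 -m creep '[{"claw":0.0,"offset":[0,0,-0.001],"turn":0},{"claw":0.0,"offset":[0,0,-0.001],"turn":0}]'| grep -E "position|ft_force"
python3 -m creep '[{"claw":0.0,"offset":[0,0,-0.001],"turn":0},{"claw":0.0,"offset":[0,0,-0.001],"turn":0}]'| grep -E "position|ft_force"
```

```text
position: [489.5, 144.7, 85.7]
ft_force: [1.5, -3.1, 7.6]
position: [489.4, 144.7, 84.6]
ft_force: [2.5, -3.1, 6.5]
```

Run:
```python
from h import *
for c in ("side","scene","wrist"):
    im=snapshot(c);m=mark_of("shackle_bow",c)[:2];print(c,[(x["centre"],x["p"]) for x in m])
    cv2.imwrite(f"pics/r_{c}.png",im[:,:,::-1])
w=cv2.imread("pics/w3.png");p=cv2.imread("pics/p_wrist.png");r=cv2.imread("pics/r_wrist.png")
cr=lambda a:a[150:300,200:310]
cv2.imwrite("pics/wpr.png",cv2.resize(np.hstack([cr(w),cr(p),cr(r)]),None,fx=2.4,fy=4,interpolation=cv2.INTER_CUBIC))
s=state();print(s["ft_force"],s["position"],s["joint_efforts"])
```

```text
side [([187.2, 264.4], 0.4)]
scene [([182.3, 269.0], 0.45)]
wrist [([251.0, 260.1], 0.7)]
[ 1.98200676 -3.29986027  6.26171628] [489.40203821 144.68754494  84.55909742] [ 1.97044842e+00 -3.03534472e+01 -2.44659466e+01  1.03658751e+00
  7.03215525e-01  2.27818300e-04]
```

View pics/wpr.png

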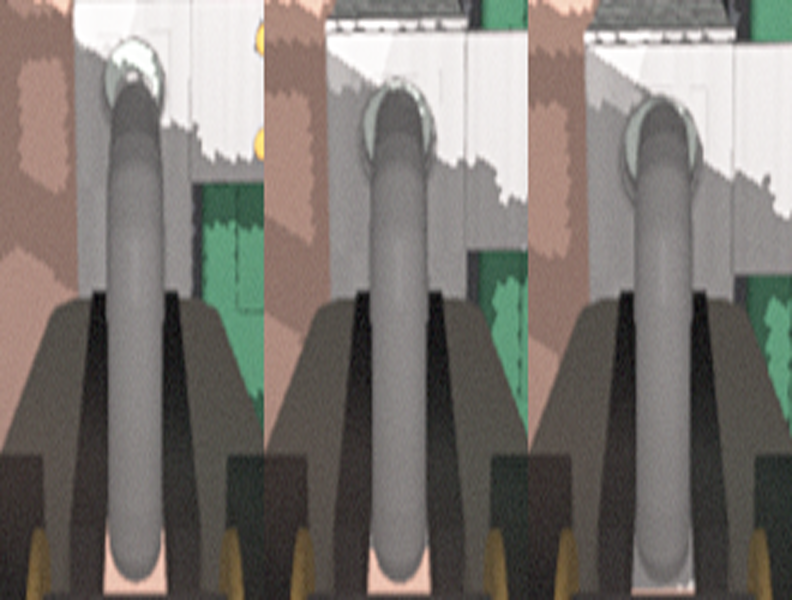

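```bash
python3 -m creep '[{"claw":0.0,"offset":[0,0,-0.001],"turn":0},{"claw":0.0,"offset":[0,0,-0.001],"turn":0}]'| grep -E "position|ft_force"
python3 -m creep '[{"claw":0.0,"offset":[0,0,-0.001],"turn":0},{"claw":0.0,"offset":[0,0,-0.001],"turn":0}]'| grep -E "position|ft_force"
```

```text
position: [489.4, 144.7, 83.5]
ft_force: [2.0, -3.5, 6.7]
position: [489.4, 144.7, 82.6]
ft_force: [2.0, -2.9, 6.7]
```

```bash
python3 -m creep '[{"claw":0.0,"offset":[0,0,-0.001],"turn":0},{"claw":0.0,"offset":[0,0,-0.001],"turn":0}]'| grep -E "position|ft_force"
```

```text
position: [489.4, 144.8, 81.9]
ft_force: [1.3, -2.6, 9.4]
```

The TCP has gone past the greatest possible depth without meeting a stop, so the fingers must be slipping on the smooth bar near the pawl. I'll let go, check the alignment, and press from above with closed fingers.

```bash
python3 -m creep '[{"claw":0.03,"offset":[0,0,0],"turn":0},{"claw":0.03,"offset":[0,0,0],"turn":0},{"claw":0.03,"offset":[0,0,0.03],"turn":0},{"claw":0.03,"offset":[0,0,0.06],"turn":0},{"claw":0.03,"offset":[0,0,0.1],"turn":0},{"claw":0.0,"offset":[0,0,0.1],"turn":0},{"claw":0.0,"offset":[0,0,0.1],"turn":0},{"claw":0.0,"offset":[0,0,0.1],"turn":0}]'
python3 - <<'E'
from fit import *
obs=look(["scene","side","wrist"],"obs4.json")
for o in obs:
    if "shackle" in o[1] or "hole" in o[1]: print(o[0],o[1],o[2],np.array(o[5]), np.array(o[3])+np.array(o[4])*((146 if "bow" in o[1] else 81 if "toe"==o[1][-3:] else 76)-o[3][2])/o[4][2])
p=fit(obs,(545,214,.39,-22,0.01,0))
im=cv2.imread("pics/l_wrist_%d.png"%next(i for i,o in enumerate(obs) if o[0]=="wrist"))
cv2.imwrite("pics/v.png",np.hstack([im[80:330,150:360],cv2.imread("pics/w3.png")[80:330,150:360]]))
E
```

```text
clock: 21.8
position: [487.8, 144.7, 179.2]
eef_rot: [0.549, 0.836, -0.001, -0.002]
ft_force: [0.6, 0.9, 0.3]
gripper_width: 2.3
finger_force: 0.0
scene plate_hole 0.89 [193.6 266.2] [483.77 174.19  76.  ]
scene toe_hole 0.8 [198.1 268.6] [468.72 190.21  76.  ]
scene shackle_bow 0.73 [215.6 267.4] [386.09 349.89 146.  ]
side plate_hole 0.92 [201.9 269.8] [476.92 165.36  76.  ]
side toe_hole 0.97 [202.8 269. ] [477.57 168.79  76.  ]
side shackle_bow 0.6 [187.5 267.6] [470.67 196.82 146.  ]
wrist plate_hole 0.7 [162.7 253.9] [476.71 167.44  76.  ]
wrist toe_hole 0.97 [163.2 254.1] [477.02 167.13  76.  ]
wrist shackle_bow 0.84 [201.4 257.8] [484.54 156.43 146.  ]
scene tool_box 0.87 0.8; scene padlock 0.74 0.3; scene lid_hinge 0.98 0.8; scene lid_edge 0.71 1.1; scene plate_hole 0.89 1.1; scene toe_hole 0.80 0.9; scene shackle_bow 0.73 20.8; side tool_box 0.72 0.9; side padlock 0.84 1.1; side lid_hinge 0.94 0.5; side lid_edge 0.96 0.1; side plate_hole 0.92 0.6; side toe_hole 0.97 1.1; side shackle_bow 0.60 5.6; wrist tool_box 0.76 0.8; wrist padlock 0.89 0.6; wrist lid_hinge 0.86 1.4; wrist lid_edge 0.94 0.9; wrist plate_hole 0.70 1.4; wrist toe_hole 0.97 1.8; wrist shackle_bow 0.84 2.8; 
params [543.97 213.78   0.37 -15.44   0.02   0.07]
```

View pics/v.png

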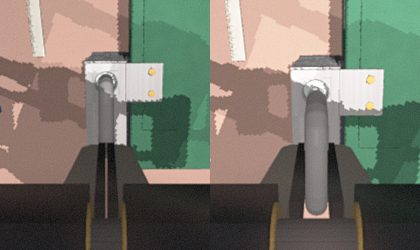

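Run:
```python
from h import *
snapshot("wrist");k=get_calibration("wrist");f=192/np.tan(np.radians(k["vfov"])/2);M=R.from_quat(k["attitude"]).as_matrix()
print([(m["centre"],m["p"]) for m in mark_of("shackle_bow","wrist")], [m["extent"] for m in outline_of("shackle_bow","wrist")[:1]])
for z in (146,112,106,102,98,92):
    r=[]
    for xy in ((488.5,145),(498.3,122.2),(478.7,168)):
        v=M.T@(np.array([*xy,z])-k["origin"]);r.append((round(k["cy"]-f*v[1]/-v[2]),round(k["cx"]+f*v[0]/-v[2]), round(12*f/-v[2],1)))
    print(z,r)
```

```text
[([201.0, 259.9], 0.61)] [[250.9, 156.2, 261.9, 221.9]]
146 [(220, 256, np.float64(19.1)), (257, 256, np.float64(18.6)), (181, 257, np.float64(19.7))]
112 [(205, 256, np.float64(16.6)), (237, 256, np.float64(16.2)), (171, 257, np.float64(17.0))]
106 [(203, 256, np.float64(16.2)), (234, 256, np.float64(15.8)), (170, 256, np.float64(16.6))]
102 [(201, 256, np.float64(16.0)), (233, 256, np.float64(15.6)), (169, 256, np.float64(16.3))]
98 [(200, 256, np.float64(15.7)), (231, 256, np.float64(15.4)), (168, 256, np.float64(16.1))]
92 [(198, 256, np.float64(15.4)), (228, 256, np.float64(15.0)), (166, 256, np.float64(15.7))]
```

The wrist picture puts the bow at row 201, which is z ≈ 102, or about 44 mm down. It stays there with the gripper clear, so the click was the 11 N peak followed by the drop.

```bash
python3 -c "
from station import *
print(state()['ft_force'],state()['clock']);print(sign_off())"
```

```text
[ 0.43228107 -0.64939553  0.6247723 ] 23.3
the job is handed in; nothing more can be done
None
```

The lid is shut and the shackle is through the hasp plate, staying down about 44 mm by itself with the gripper clear; I handed the job in at about 23 s, and the sign-off did not report a verdict.

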